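# Snap the cover onto a sharps tub

## Robot

A 6-joint arm with a two-finger parallel gripper is mounted at the origin on the work surface. World frame = base frame: x ahead of the robot, y to its left, z up, the work surface at z = 0. Lengths are in m, angles in rad, forces in N, time in s.
With the tool pointing down it reaches from about 0.4 to 0.925 m from the base axis. Payload 12.5 kg.
Tool frame: the origin (TCP) lies between the finger pads; the fingertips stand 25 mm ahead of it and the grasp point (between the pads) lies 6 mm ahead of it (bot.tips_ahead is the distance from the TCP to the fingertips, in m); z points along the fingers, y is the direction in which the jaws open and shut (so a half turn about z gives the same grasp; the last joint's range is limited). The gripper opens to 95 mm and grips with 3 to 60 N. Pads are 20 mm wide; open, the fingers measure 119 mm over their backs; the gripper's body (75 mm by 180 mm) begins 59 mm behind the grasp point.
Start: joints at [1.095, 0.491, 1.559, -0, 1.092, -0.106], TCP at [0.226, 0.583, 0.216] pointing down, gripper open.
Joint ranges: [-3.1, 3.1], [-0.84, 2.19], [0.05, 2.79], [-1.13, 4.28], [0.06, 2.93], [-2.69, 2.69]. Speed limits (rad/s): [2.22, 2.22, 2.79, 3.14, 3.14, 3.14].

## Interface

Orientations are given as [roll, pitch, yaw] about the fixed x, y, z axes, in that order (R = Rz(yaw) Ry(pitch) Rx(roll)).
In Python, from rig import bot gives the robot as it stands.
- The arm moves only by the tool send_rows, never from a script. Its argument "rows" is text: rows parted by semicolons, each of 6 numbers parted by spaces: the shift along the tool's x, y, z scaled (see below), then the turn, a rotation vector about the tool's x, y, z scaled (see below). A call has 1 to 10 rows; each row is the pose to reach, as a shift and turn from the pose commanded when the call began, along the tool's axes at that moment; what a row does not reach only later rows make up. The controller multiplies each number of a shift by 0.4 m and each number of a turn by 0.5 rad. A row lasts 1/12 s, in which the tool goes at most 41.7 mm and 7.16 degrees, less where a joint would pass 70% of its speed; a pose out of reach is approached as far as the arm can. A call with a number of a shift or a turn outside -1 to 1 is refused whole. A call with a gripper value outside its range is refused whole. "gripper" is the opening, from -1 (shut) to 1 (fully open), set as the call begins (left out, the last holds). The fingers move at their own pace and stop on an object; the grip force is fixed at half the most. Time passes only in rows, so rows that repeat a pose let the fingers close. It gives the time, the measured TCP pose, the force and the opening at its end, in the units of the state.
- bot.read_state(): the state, without advancing time (a new reading comes with each control period).
- bot.capture(name): name is "scene" or "top" or "wrist"; returns a dict with "image" (480x640x3 uint8, red, green, blue), "z_map" (480x640 float32, m along the optical axis (not along the pixel's ray), 0 where there is no reading), "fx", "fy", "cx", "cy" (pixels), "k1" (the pictures are not rectified: a ray, as slopes to the right and down, at radius r is drawn at 1 + k1 r^2 times it, then the intrinsics apply), "eye" and "orientation" of the camera in the world. Camera axes: x right, y up, looking along -z (the intrinsics and any distortion apply to the point x, -y, -z); pixel columns grow to the right and rows downward; lengths in m; the calibration is good to about 2 mm. A picture is of the moment at which its call begins.
- bot.sign_off(): hands the job in, once; it reports no verdict.
Trained networks look in a picture, given as the dict that the camera call returned (one of the last four; its "shot" number tells which), for a name from the list of things; names that differ only in an ending like _2 or _b are one class to them, and where a whole thing is asked for, a point or a joint stands for the part that bears it (a point fixed in the world has none). Each returns a list of dicts, best first, with "score" (0 to 1); they miss things now and then, are a little off and sometimes report something else, mostly with a low value. They report only what shows in the picture. A call takes as long as a camera call. They do not tell look-alikes from the thing itself.
- bot.outline_of(picture, name): "pixels" (480x640 bool, what is visible of it) and "extent" ([left, top, width, height] in pixels, round what is visible of it).
- bot.landmark_of(picture, name): "at" ([column, row] in pixels: a listed point, or the origin of a listed thing).
The state is a dict: "clock": time; "joint_positions": joint angles; "joint_velocities": joint speeds; "tau": joint torques, N m; "eef_pos": TCP position; "tool_rot": TCP orientation; "contact_force": force on the tool from outside, world axes, zero at the start; "moment": the same for the moment, N m; "opening": opening from 0.0 (shut) to 1.0 (fully open).
Only numpy, scipy, OpenCV 4.12 (cv2) and the standard library are available. Lean on these libraries where they do the work, as an engineer would, in place of code of your own. Each camera call takes 0.05 s, during which the arm holds its last target. There are 200 camera calls.

## Task

Pick up the large grey cover, lower it squarely onto the open red sharps tub and press it straight down until both clip arms snap under the rolled rim and the cover is fully home, then let go. The tub is not yet bottomed in its cradle, so it slides down under the push before the clips give: go by feel and never press with more than about 30 N. Leave the small spare cover, the bottles, the marker and the carton where they are.

Things in the scene. Friction and masses are not known exactly. Their poses are not given: they have to be found in the camera images.
- cover_grip (a point): Large loose grey cover: point on its axis in its grip block, the height to grip at. z up, y along its long side. Plate 92 (x) by 140 (y) by 6 mm; grip block on it 40 (x) by 54 (y) by 36 mm tall. The point is 24 mm above the plate's top, 12 mm below the block's top, 30 mm above the plate's underside, 56 mm above the foot. Same after half a turn about z.
- cover: The same cover, 150 g, origin at the centre of its foot, on which it starts standing on the counter. The foot is a plug frame 78 by 110 mm with rounded edges, 26 mm deep below the plate; it enters the tub's mouth with 1.8 mm of play each side.
- cover_seat (a point): Centre of the underside of the cover's plate, 26 mm above its foot. Fully home it coincides with tub_mouth.
- cover_end0 (a point): Underside of the cover's plate at its +y end, 64 mm from the centre. Here and at the other end a rigid clip arm 30 mm wide hangs on a sprung hinge, 70 to 76 mm from the centre, reaching 22 mm below the underside; the rim pushes it outward and it springs back under it.
- cover_end1 (a point): Underside of the cover's plate at its -y end, 64 mm from the centre, with the other clip arm.
- tub_mouth (a point): Centre of the open mouth of the red sharps tub, level with its rim's top. z up, y along its long side. Rim 94 (x) by 138 (y) mm outside, mouth 82 by 114 mm; rims at +y and -y are rolled beads 10 mm thick. Plug enters with the plate 26 mm above the rim, clips meet the rim at about 16 mm, pass it at about 6 mm and then draw the cover down.
- tub: The tub, 115 mm tall, origin at the centre of its underside. It stands in a white bench cradle that lets it move only straight up and down: a push of about 5 N slides it down, 6 to 32 mm (differs each time), onto a hard stop; it stays where left. The two clips together take a push of 10 to 16 N to snap, so they give only once the tub is on its stop.
- small_cover: A smaller spare cover of the same make (68 by 96 mm plate), standing on the counter; not for this tub. Origin at the centre of its foot.
- dropper_a: Small dropper bottle, 27 mm wide, 89 mm tall; a bystander. Origin under its centre.
- dropper_b: Another such dropper bottle; a bystander.
- dropper_c: Another such dropper bottle; a bystander.
- carton: White carton lying flat, 75 by 160 by 45 mm; a bystander.
- wipes: White jar, 60 mm wide, 110 mm tall; a bystander.
- marker: Marker pen, 135 mm long; a bystander.
Not all that is in view belongs to the job. What is shaped like the cover but blue is not meant.

How it is judged:
On the way:
1. the cover sits squarely in the mouth, clips not yet snapped (horizontal distance between cover_seat and tub_mouth below 0.006 m and angle between the y axis of cover_seat and the y axis of tub_mouth, either way round below 0.12 rad and z of cover_seat in the frame of tub_mouth between 0.006 and 0.024 m), for 0.05 s.
At the end, for the whole second after the job is handed in: the cover is centred on the tub within 5 mm and both ends of its plate are within 2.5 mm of the rim, which only both snapped clips can hold; it has been let go (horizontal distance between cover_seat and tub_mouth below 0.005 m and z of each of cover_end0, cover_end1 in the frame of tub_mouth below 0.0025 m and z of cover_seat in the frame of tub_mouth above -0.003 m); the robot touches nothing.
It fails at once if the cover is pressed or knocked on the tub too hard (contact over 50 N in all, the clips' own grip of some 15 N included) (contact force between cover and tub above 50 N).
It fails at once if a bystander is disturbed (moved over 30 mm) (distance of any of small_cover, dropper_a, dropper_b, dropper_c, carton, wipes, marker from where it was at the start of the episode above 0.03 m).
It also fails if it takes over 48 s, if anything falls off the work surface, if the arm or the gripper's body presses on something with over 40 N, if the wrist force passes 120 N, or if a joint passes its speed limit or range.

## Working session

There is one attempt and no reset: what is moved stays moved. The work goes in short steps, Python scripts to look and compute and a tool call to move; the robot and the scene stay as the last step left them, time stands still between calls to the robot, and variables do not carry over. Pictures are saved under pics/ and viewed, about 8 in all and at most 12, crops included, and the job is handed in when it is done.

Besides the shell and the picture viewer there is one more tool, called after "Request:" as name(argument=value, ...) on one line, values as JSON. send_rows: Moves the arm, as the interface text tells. Its arguments: {"type":"object","properties":{"rows":{"type":"string"},"gripper":{"type":"number"}},"required":["rows"]}

```bash
mkdir -p pics; ls
cat > h.py <<'E'
import numpy as np, cv2
from scipy.spatial.transform import Rotation as R
from rig import bot
def Rc(p):
    o=np.array(p["orientation"],float)
    return o if o.shape==(3,3) else (R.from_euler('xyz',o).as_matrix() if o.size==3 else R.from_quat(o).as_matrix())
def cloud(p):
    v,u=np.mgrid[0:480,0:640].astype(float)
    return unproj(p,u,v,p["z_map"])
def unproj(p,u,v,z):
    xd=(np.asarray(u,float)-p["cx"])/p["fx"]; yd=(np.asarray(v,float)-p["cy"])/p["fy"]
    x,y=xd.copy(),yd.copy()
    for _ in range(8):
        s=1+p["k1"]*(x*x+y*y); x,y=xd/s,yd/s
    z=np.asarray(z,float)
    return np.stack([x*z,-y*z,-z],-1)@Rc(p).T+np.array(p["eye"])
def save(p,n): cv2.imwrite(f"pics/{n}.png",p["image"][:,:,::-1])
E
python3 - <<'E'
from h import *
s=bot.read_state(); print(s)
ims=[]
for n in ["scene","top"]:
    p=bot.capture(n); print(n,p["eye"],p["orientation"],p["fx"],p["k1"])
    c=cloud(p)
    for t in ["cover","tub","small_cover"]:
        for o in bot.outline_of(p,t)[:3]:
            m=o["pixels"]&(p["z_map"]>0); print(t,round(o["score"],2),o["extent"],np.median(c[m],0).round(3),c[m].max(0).round(3))
    for t in ["cover_grip","tub_mouth","cover_end0","cover_end1"]:
        for o in bot.landmark_of(p,t)[:3]:
            u,v=map(int,o["at"]); print(t,round(o["score"],2),u,v,c[v,u].round(3) if 0<=v<480 and 0<=u<640 else '')
    ims.append(p["image"])
im=np.vstack(ims)[:,:,::-1]; cv2.imwrite("pics/a.png",cv2.resize(im,(400*1,600)) if 0 else cv2.resize(np.hstack(ims)[:,:,::-1],(800,300)))
cv2.imwrite("pics/top.png",ims[1][:,:,::-1]); cv2.imwrite("pics/scene.png",ims[0][:,:,::-1])
E
```

```text
pics
{'clock': 0.0, 'joint_positions': array([ 1.09539232e+00,  4.91533626e-01,  1.55948635e+00,  3.35530498e-06,
        1.09169523e+00, -1.05632976e-01]), 'joint_velocities': array([ 4.94643399e-04,  1.14548905e-03, -5.90074804e-04, -7.44085517e-04,
       -6.51319300e-05, -3.63829361e-04]), 'tau': array([ 5.04952859e-04, -6.12640572e+01, -2.58167928e+01,  6.91689667e-02,
        4.83422284e-02, -9.82184292e-05]), 'eef_pos': array([0.22575387, 0.58252501, 0.21546516]), 'tool_rot': array([-3.14047667e+00, -1.21317325e-04,  2.77182000e+00]), 'contact_force': array([-0.09435965,  1.0838618 ,  1.05096603]), 'moment': array([-0.00858085,  0.00079244, -0.0045724 ]), 'opening': 1.003468610293626}
scene [ 1.248055   -0.42167442  0.87486295] [ 0.82729745 -0.00811078  1.09190471] 527.2293479387047 0.010826268991965112
cover 0.82 [344.7, 163.3, 50.3, 29.6] [0.296 0.207 0.033] [0.351 0.296 0.073]
cover 0.77 [396.3, 190.9, 58.8, 50.0] [0.487 0.244 0.033] [0.547 0.367 0.074]
cover 0.59 [459.7, 236.0, 57.1, 53.7] [0.679 0.282 0.033] [0.744 0.396 0.074]
tub 0.81 [310.6, 218.6, 68.0, 54.0] [ 0.542 
[... 880 characters left out ...]
.346 0.077]
cover 0.62 [153.6, 329.4, 69.0, 62.4] [0.282 0.213 0.034] [0.351 0.295 0.077]
tub 0.68 [253.1, 197.7, 78.3, 67.8] [ 0.568 -0.018  0.044] [0.659 0.074 0.152]
small_cover 0.57 [386.0, 234.5, 45.0, 40.6] [ 0.509 -0.281  0.034] [ 0.556 -0.231  0.07 ]
cover_grip 0.84 152 190 [0.665 0.298 0.066]
cover_grip 0.76 168 276 [0.47  0.255 0.07 ]
cover_grip 0.62 184 359 [0.289 0.217 0.074]
tub_mouth 0.63 294 233 [ 0.567 -0.023  0.04 ]
cover_end0 0.84 137 215 [0.615 0.341 0.031]
cover_end0 0.81 215 375 [0.252 0.155 0.036]
cover_end0 0.79 193 266 [0.495 0.207 0.035]
cover_end1 0.84 137 215 [0.615 0.341 0.031]
cover_end1 0.81 215 375 [0.252 0.155 0.036]
cover_end1 0.79 193 266 [0.495 0.207 0.035]
```

View pics/top.png

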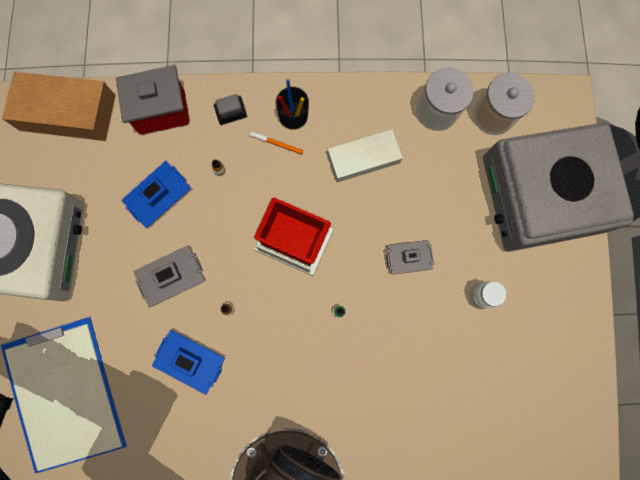

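View pics/scene.png

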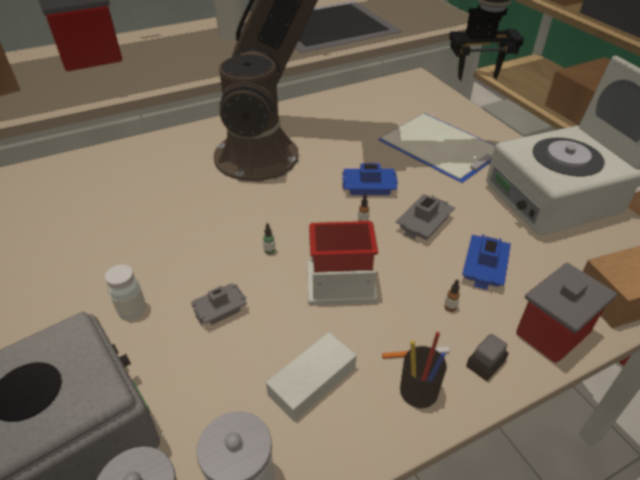

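The red tub is at top-view pixel (294,233). The grey cover is at (168,276), between two blue look-alikes, and the small spare is at (410,256). Next I'll measure poses.

```bash
cat > meas.py <<'E'
from h import *
def rect(P):
    (c,(w,h),a)=cv2.minAreaRect((P[:,:2]*1000).astype(np.float32))
    if w<h: w,h,a=h,w,a+90
    return np.round(np.array(c)/1000,4),round(w),round(h),round((a+90)%180-90,1)
def clean(P,k=1):
    lo,hi=np.percentile(P[:,:2],k,0),np.percentile(P[:,:2],100-k,0)
    return P
def band(p,lo,hi,ctr,r,cond=None):
    c=cloud(p); m=(p["z_map"]>0)&(c[...,2]>lo)&(c[...,2]<hi)&(np.hypot(c[...,0]-ctr[0],c[...,1]-ctr[1])<r)
    if cond is not None: m&=cond
    m=cv2.morphologyEx(m.astype(np.uint8),cv2.MORPH_OPEN,np.ones((2,2)))>0
    return c[m]
def red(p):
    i=p["image"].astype(int); return (i[...,0]>90)&(i[...,1]<70)&(i[...,2]<70)
E
python3 - <<'E'
from meas import *
for n in ["top","scene"]:
    p=bot.capture(n)
    P=band(p,.022,.042,(.475,.255),.1); print(n,"plate",rect(P),np.median(P,0))
    P=band(p,.058,.085,(.475,.255),.06); print("block",rect(P),np.median(P,0))
    P=band(p,.10,.18,(.56,-.02),.11,red(p)); print("rim",rect(P),np.median(P,0),np.percentile(P[:,2],[50,80,95]))
    zc=np.percentile(P[:,2],85); P=P[P[:,2]>zc-.008]; print("rimtop",rect(P),len(P))
E
```

```text
top plate (array([0.4581, 0.144 ]), 404, 146, 83.6) [0.46845057 0.25398795 0.03309966]
block (array([0.4706, 0.2641]), 57, 37, -65.7) [0.47003082 0.26006411 0.06848759]
rim (array([ 0.4968, -0.0082]), 238, 146, -14.7) [ 0.55523111 -0.0208997   0.14255631] [0.14255631 0.14500437 0.14689664]
rimtop (array([ 0.4961, -0.0076]), 237, 145, -14.1) 721
scene plate (array([ 0.7955, -0.0592]), 1152, 132, -45.2) [0.49247113 0.23837698 0.03248509]
block (array([ 0.8307, -0.0669]), 1094, 53, -43.2) [0.48057161 0.26056481 0.0677687 ]
rim (array([ 0.8407, -0.2195]), 898, 143, -35.4) [ 0.57609468 -0.02496714  0.14110201] [0.14110201 0.1432626  0.1445922 ]
rimtop (array([ 0.8958, -0.1804]), 844, 133, -25.5) 665
```

```bash
sed -i 's|    m=cv2.morph.*|    m\&=cv2.morphologyEx(m.astype(np.uint8),cv2.MORPH_OPEN,np.ones((3,3)))>0|' meas.py
cat > move.py <<'E'
from h import *
def go(xyz,yaw,st=None):
    "shift/turn numbers (tool axes, scaled) to a TCP pose pointing down with tool-y world heading = yaw"
    s=st or bot.read_state(); T=R.from_euler('xyz',s["tool_rot"])
    d=T.inv().apply(np.array(xyz)-s["eef_pos"])/.4
    best=None
    for k in (0,np.pi):
        a=yaw+k; y=np.array([np.cos(a),np.sin(a),0]); z=np.array([0,0,-1.]); x=np.cross(y,z)
        r=(T.inv()*R.from_matrix(np.stack([x,y,z],1))).as_rotvec()/.5
        if best is None or np.linalg.norm(r)<np.linalg.norm(best): best=r
    print("shift",d.round(4),"turn",best.round(4),"j6",s["joint_positions"][5].round(3))
E
python3 - <<'E'
from meas import *
from move import go
for n in ["top","scene"]:
    p=bot.capture(n)
    P=band(p,.022,.042,(.475,.255),.1); print(n,"plate",rect(P),np.median(P,0))
    P=band(p,.058,.085,(.475,.255),.06); print("block",rect(P),np.median(P,0))
    P=band(p,.10,.18,(.56,-.02),.11,red(p)); print("rim",rect(P),np.percentile(P[:,2],[50,80,95]))
p=bot.capture("wrist"); print(p["eye"],p["orientation"],p["fx"])
go((.472,.257,.24),np.deg2rad(-66))
E
```

```text
top plate (array([0.4725, 0.2639]), 150, 94, -64.9) [0.4709659  0.25711705 0.03350324]
block (array([0.4728, 0.2627]), 54, 41, -64.4) [0.47205021 0.26143849 0.06889955]
rim (array([ 0.5576, -0.0207]), 136, 97, 65.7) [0.14334569 0.14546389 0.14764674]
scene plate (array([0.4746, 0.2636]), 152, 93, -67.2) [0.4911145  0.2368626  0.03270003]
block (array([0.4744, 0.2625]), 56, 42, -61.0) [0.4783329  0.25867183 0.06833004]
rim (array([ 0.558 , -0.0221]), 132, 101, 65.5) [0.14210426 0.14338236 0.14460793]
[0.16098489 0.60739839 0.38562807] [-2.44306664e-01 -5.57859917e-04  1.20099738e+00] 390.7309874583576
shift [-0.868  -0.537  -0.0599] turn [ 2.0000e-04  2.0000e-04 -1.5774e+00] j6 -0.106
```

Request:
send_rows(rows="-0.1 -0.06 -0.01 0 0 -0.2;-0.2 -0.12 -0.02 0 0 -0.4;-0.3 -0.18 -0.03 0 0 -0.6;-0.4 -0.25 -0.04 0 0 -0.8;-0.5 -0.31 -0.04 0 0 -1;-0.6 -0.37 -0.05 0 0 -1;-0.69 -0.43 -0.05 0 0 -1;-0.78 -0.48 -0.06 0 0 -1;-0.868 -0.53 -0.06 0 0 -1;-0.868 -0.53 -0.06 0 0 -1", gripper=1)

```text
clock: 1.88
eef_pos: [0.4745, 0.2572, 0.2404]
tool_rot: [3.142, 0.001, -3.012]
contact_force: [1.2, 0.9, -0.7]
opening: 0.999
```

```bash
python3 -c "
from move import *
go((.4735,.2632,.24),np.deg2rad(-65.3))"
```

```text
shift [0.0005 0.0151 0.0011] turn [-2.000e-04  1.700e-03 -6.035e-01] j6 -1.326
```

Request:
send_rows(rows="0 0.015 0.001 0 0 -0.2;0 0.015 0.001 0 0 -0.4;0 0.015 0.001 0 0 -0.6;0 0.015 0.001 0 0 -0.6;0 0.015 0.001 0 0 -0.6")

```text
clock: 2.3
eef_pos: [0.4722, 0.2656, 0.2397]
tool_rot: [3.142, 0.0, -2.714]
contact_force: [-0.3, 0.1, -0.7]
opening: 1.002
```

Run:
```python
from meas import *
from move import go
s=bot.read_state(); print(s["eef_pos"],s["contact_force"])
p=bot.capture("wrist"); print(p["eye"]); save(p,"w1")
P=band(p,.022,.042,(.475,.262),.1); print("plate",rect(P),np.median(P,0))
P=band(p,.058,.085,(.475,.262),.06); print("block",rect(P),np.median(P,0))
for o in bot.landmark_of(p,"cover_grip")[:2]:
    u,v=o["at"]; z=p["z_map"][int(v),int(u)]; print(o["score"],u,v,unproj(p,u,v,z))
```

```text
[0.47219513 0.26555445 0.23968335] [-0.34816769  0.0977311  -0.69056768]
[0.4088068  0.23761818 0.40923773]
plate (array([0.4711, 0.2651]), 148, 93, -65.0) [0.46483397 0.26201152 0.03285356]
block (array([0.4709, 0.2647]), 53, 40, -64.4) [0.46956178 0.2643077  0.06912471]
0.78 267.3 389.7 [0.45090307 0.24771782 0.35113292]
0.58 314.4 206.1 [0.46541049 0.26247171 0.06976433]
```

View pics/w1.png

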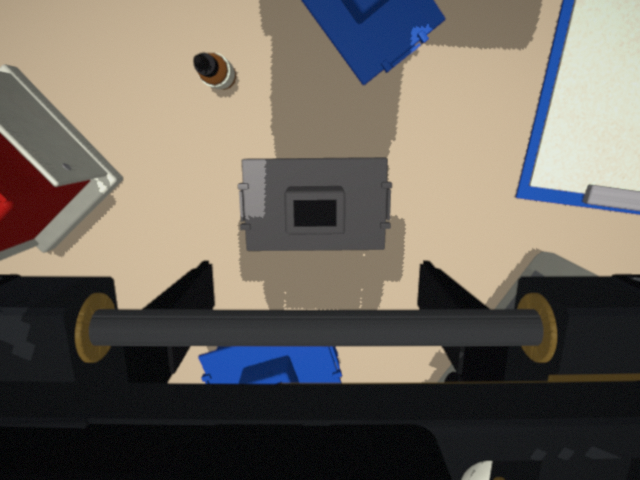

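Request:
send_rows(rows="0.003 -0.002 0.09 0 0 0;0.003 -0.002 0.18 0 0 0;0.003 -0.002 0.26 0 0 0;0.003 -0.002 0.33 0 0 0;0.003 -0.002 0.38 0 0 0;0.003 -0.002 0.42 0 0 0;0.003 -0.002 0.44 0 0 0;0.003 -0.002 0.444 0 0 0;0.003 -0.002 0.444 0 0 0")

```text
clock: 3.15
eef_pos: [0.4715, 0.2645, 0.0621]
tool_rot: [3.142, -0.0, -2.712]
contact_force: [-0.0, 0.3, -0.1]
opening: 1.003
```

Request:
send_rows(rows="0 0 0 0 0 0;0 0 0 0 0 0;0 0 0 0 0 0;0 0 0 0 0 0;0 0 0 0 0 0;0 0 0 0 0 0;0 0 0 0 0 0;0 0 0 0 0 0", gripper=-1)

```text
clock: 3.82
eef_pos: [0.4715, 0.2644, 0.0622]
tool_rot: [3.142, 0.0, -2.712]
contact_force: [-0.1, -0.1, 2.6]
opening: 0.56
```

Request:
send_rows(rows="0 0 -0.02 0 0 0;0 0 -0.08 0 0 0;0 0 -0.16 0 0 0;0 0 -0.25 0 0 0;0 0 -0.34 0 0 0;0 0 -0.43 0 0 0;0 0 -0.5 0 0 0;0 0 -0.54 0 0 0;0 0 -0.55 0 0 0;0 0 -0.55 0 0 0")

```text
clock: 4.65
eef_pos: [0.4714, 0.2643, 0.2829]
tool_rot: [-3.142, 0.002, -2.711]
contact_force: [-0.7, 1.1, -2.1]
opening: 0.561
```

Run:
```python
from meas import *
from move import go
for n in ["top","scene"]:
    p=bot.capture(n)
    P=band(p,.13,.18,(.56,-.02),.11,red(p)); print(n,"rim",rect(P),np.percentile(P[:,2],[50,80,95]))
s=bot.read_state();print(s["contact_force"],s["eef_pos"])
h=np.deg2rad(65.5); 
# wrist camera over the tub: stand off along tool +x side
go((.558,-.021,.282),h)
p=bot.capture("wrist"); print(s["eef_pos"]-p["eye"]); save(p,"w2")
```

```text
top rim (array([ 0.5574, -0.0208]), 135, 97, 65.6) [0.14341965 0.14555144 0.14747253]
scene rim (array([ 0.5587, -0.0223]), 132, 98, 66.0) [0.14194839 0.14350094 0.14483531]
[ 0.42887241  0.60965146 -1.92956839] [0.47092236 0.26409718 0.28085339]
shift [ 0.0994 -0.7386 -0.0028] turn [-1.3000e-03 -3.6000e-03  1.7155e+00] j6 -1.612
[ 0.06301033  0.02798935 -0.16968567]
```

View pics/w2.png

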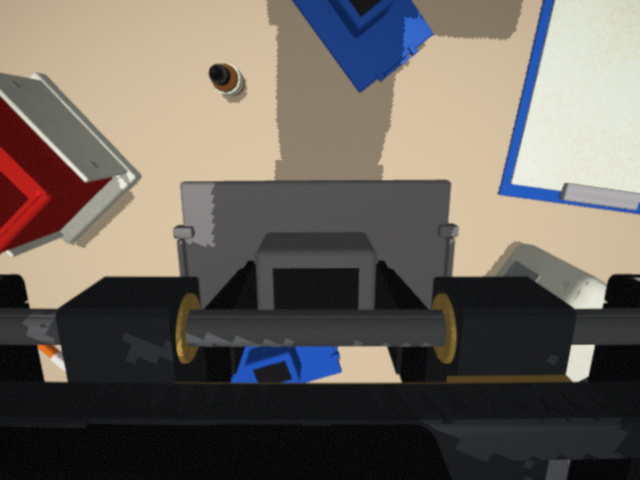

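Request:
send_rows(rows="-0.01 -0.04 0 0 0 0.1;-0.02 -0.13 0 0 0 0.2;-0.03 -0.23 0 0 0 0.35;-0.05 -0.33 0 0 0 0.5;-0.06 -0.43 0 0 0 0.65;-0.08 -0.53 0 0 0 0.8;-0.09 -0.63 0 0 0 0.9;-0.11 -0.73 0 0 0 1;-0.12 -0.83 0 0 0 1;-0.13 -0.9 0 0 0 1")

```text
clock: 5.63
eef_pos: [0.6697, -0.0444, 0.2797]
tool_rot: [-3.142, -0.003, 3.07]
contact_force: [1.0, 1.1, -2.5]
opening: 0.564
```

```bash
python3 -c "
from move import *
go((.685,-.079,.282),np.deg2rad(65.6))"
```

```text
shift [-0.0443 -0.0836 -0.0059] turn [-0.0012 -0.0056  0.7087] j6 -1.664
```

Request:
send_rows(rows="-0.01 -0.02 0 0 0 0.2;-0.03 -0.05 0 0 0 0.4;-0.044 -0.084 -0.003 0 0 0.6;-0.044 -0.084 -0.003 0 0 0.71;-0.044 -0.084 -0.003 0 0 0.71;-0.044 -0.084 -0.003 0 0 0.71;-0.044 -0.084 -0.003 0 0 0.71")

```text
clock: 6.22
eef_pos: [0.6838, -0.0755, 0.2823]
tool_rot: [-3.141, -0.002, 2.719]
contact_force: [0.8, 0.4, -2.1]
opening: 0.569
```

Run:
```python
from meas import *
from move import go
s=bot.read_state();print(s["contact_force"],s["eef_pos"])
p=bot.capture("wrist"); save(p,"w3"); print(p["eye"])
P=band(p,.10,.18,(.56,-.02),.11,red(p)); print("rim",rect(P),np.percentile(P[:,2],[5,50,80,95]))
P=band(p,.137,.18,(.56,-.02),.11,red(p)); print("rim",rect(P),np.percentile(P[:,2],[5,50,80,95]))
# held cover: plate top and block
m=p["z_map"]; P=band(p,.2,.30,(.685,-.079),.12); print(np.percentile(P[:,2],[5,25,50,75,95]))
go((.558,-.021,.282),np.deg2rad(65.6))
```

```text
[ 0.84340909  0.35554111 -2.09015948] [ 0.68382987 -0.075485    0.28227872]
[ 0.62056457 -0.04766863  0.45194429]
rim (array([ 0.5612, -0.022 ]), 136, 85, 65.9) [0.10863892 0.14264072 0.14356311 0.14427004]
rim (array([ 0.5662, -0.0242]), 136, 74, 65.7) [0.14049247 0.14305854 0.14374501 0.14437313]
[0.25188419 0.25269282 0.25334026 0.28594705 0.29002371]
shift [ 0.3429 -0.0049  0.0019] turn [-0.0002 -0.002   0.0065] j6 -1.354
```

View pics/w3.png

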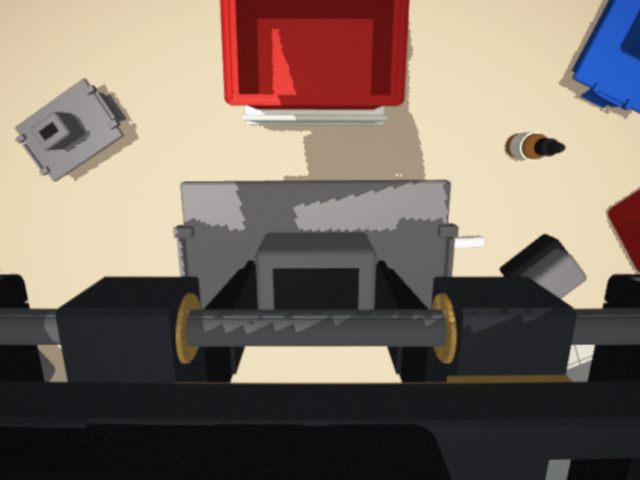

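Tub rim spans columns 222–408 with the near edge at row 105, and the far side is cut off. I'll move 35 mm closer and measure again.

Request:
send_rows(rows="0.03 0 0 0 0 0;0.07 0 0 0 0 0;0.088 0 0 0 0 0;0.088 0 0 0 0 0;0.088 0 0 0 0 0")

```text
clock: 6.68
eef_pos: [0.6522, -0.0612, 0.2837]
tool_rot: [3.141, 0.001, 2.718]
contact_force: [-0.9, -0.8, -2.3]
opening: 0.565
```

Run:
```python
from meas import *
from move import go
s=bot.read_state();print(s["contact_force"],s["eef_pos"],s["tool_rot"])
p=bot.capture("wrist"); save(p,"w4"); print(p["eye"])
P=band(p,.10,.18,(.56,-.02),.11,red(p)); print("rim",rect(P),np.percentile(P[:,2],[5,50,80,95]))
P=band(p,.137,.18,(.56,-.02),.11,red(p)); r=rect(P); print("rim",r,np.percentile(P[:,2],[5,50,80,95]))
# plate of held cover: tool-frame lateral extents
P=band(p,.245,.26,s["eef_pos"],.13); T=R.from_euler('xyz',s["tool_rot"]); q=T.inv().apply(P-s["eef_pos"])
print("plate tool frame",np.percentile(q,[.5,99.5],axis=0).round(4), np.percentile(P[:,2],[5,50,95]))
P=band(p,.28,.30,s["eef_pos"],.04); q=T.inv().apply(P-s["eef_pos"]); print("block",np.percentile(q,[1,99],axis=0).round(4))
go((*r[0],.282),np.deg2rad(65.7))
```

```text
[-0.88381918 -0.84642945 -2.32734836] [ 0.65222165 -0.06118226  0.28371016] [3.14137919e+00 8.95415501e-04 2.71781574e+00]
[ 0.58859282 -0.03316475  0.45320324]
rim (array([ 0.5556, -0.0193]), 136, 96, 65.8) [0.10613367 0.14250618 0.14355707 0.14428533]
rim (array([ 0.5556, -0.0193]), 136, 96, 65.8) [0.14048139 0.14310938 0.14379602 0.14444276]
plate tool frame [[-0.0191 -0.073   0.0249]
 [ 0.0464  0.0723  0.0327]] [0.2530917  0.25432825 0.25559114]
block [[-0.0071 -0.0297 -0.0148]
 [ 0.0205  0.0288  0.0019]]
shift [ 0.264  -0.0037  0.0035] turn [ 0.0004  0.0015 -0.    ] j6 -1.341
```

View pics/w4.png

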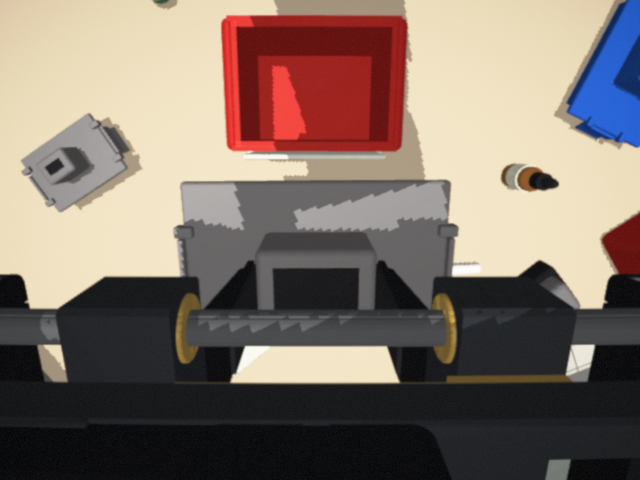

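Request:
send_rows(rows="0.03 0 0 0 0 0;0.09 -0.002 0 0 0 0;0.15 -0.003 0 0 0 0;0.2 -0.004 0 0 0 0;0.24 -0.004 0 0 0 0;0.26 -0.004 0 0 0 0;0.264 -0.004 0 0 0 0;0.264 -0.004 0 0 0 0;0.264 -0.004 0 0 0 0")

```text
clock: 7.48
eef_pos: [0.556, -0.0197, 0.2832]
tool_rot: [3.141, 0.0, 2.717]
contact_force: [0.3, 0.1, -1.9]
opening: 0.564
```

Run:
```python
from move import *
s=bot.read_state();print(s["contact_force"],s["eef_pos"],s["tool_rot"])
go((.5556,-.0193,.212),np.deg2rad(65.8))
```

```text
[ 0.25332536  0.09514322 -1.91779743] [ 0.55603923 -0.01973428  0.28319821] [3.14144765e+00 4.52498220e-04 2.71673933e+00]
shift [0.0015 0.0005 0.178 ] turn [ 0.0003  0.0009 -0.005 ] j6 -1.3
```

Request:
send_rows(rows="0.001 0 0.03 0 0 0;0.001 0 0.07 0 0 0;0.001 0 0.11 0 0 0;0.001 0 0.145 0 0 0;0.001 0 0.165 0 0 0;0.001 0 0.175 0 0 0;0.001 0 0.178 0 0 0;0.001 0 0.178 0 0 0;0.001 0 0.178 0 0 0")

```text
clock: 8.23
eef_pos: [0.5552, -0.0193, 0.2127]
tool_rot: [3.141, 0.001, 2.717]
contact_force: [0.4, 0.1, -1.6]
opening: 0.563
```

Run:
```python
from meas import *
s=bot.read_state();print(s["contact_force"],s["eef_pos"],s["tool_rot"])
p=bot.capture("wrist"); save(p,"w5")
q=bot.capture("scene"); 
a=cv2.resize(q["image"][190:290,270:420,::-1],(600,400),interpolation=cv2.INTER_CUBIC)
cv2.imwrite("pics/s5.png",a)
```

```text
[ 0.42537034  0.06060854 -1.59446531] [ 0.5551877  -0.01928666  0.21265417] [3.14126363e+00 1.00953318e-03 2.71680141e+00]
```

View pics/s5.png

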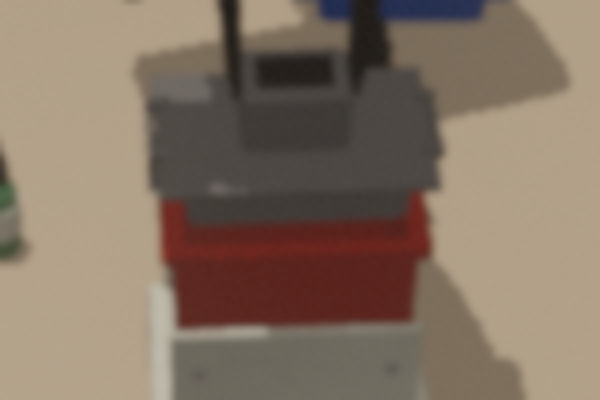

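The crop shows the plug (columns 185–408) centred over the rim (162–430). Next I lower gently.

Request:
send_rows(rows="0 0 0.005 0 0 0;0 0 0.01 0 0 0;0 0 0.015 0 0 0;0 0 0.02 0 0 0;0 0 0.023 0 0 0;0 0 0.026 0 0 0;0 0 0.026 0 0 0")

```text
clock: 8.92
eef_pos: [0.5547, -0.0191, 0.2013]
tool_rot: [3.142, -0.0, 2.717]
contact_force: [-0.5, -0.8, -2.0]
opening: 0.564
```

Request:
send_rows(rows="0.001 0 0.0025 0 0 0;0.001 0 0.005 0 0 0;0.001 0 0.0075 0 0 0;0.001 0 0.01 0 0 0;0.001 0 0.01 0 0 0")

```text
clock: 9.33
eef_pos: [0.5548, -0.0192, 0.198]
tool_rot: [3.141, 0.001, 2.717]
contact_force: [0.4, -0.2, 3.5]
opening: 0.564
```

```bash
cat > look.py <<'E'
from meas import *
import sys
s=bot.read_state();print(s["contact_force"],s["moment"],s["eef_pos"],s["tool_rot"])
q=bot.capture("scene")
P=band(q,.09,.16,(.56,-.02),.11,red(q)); print("red z",np.percentile(P[:,2],[50,80,95,99]))
cv2.imwrite(f"pics/{sys.argv[1]}.png",cv2.resize(q["image"][190:290,270:420,::-1],(600,400),interpolation=cv2.INTER_CUBIC))
E
python3 look.py s6
```

```text
[ 0.44590273 -0.20382925  3.472116  ] [-0.04304547 -0.05323911 -0.02506864] [ 0.55477918 -0.01917052  0.19797934] [3.14129576e+00 1.16283803e-03 2.71676845e+00]
red z [0.13779327 0.14268821 0.14433493 0.14550035]
```

View pics/s6.png

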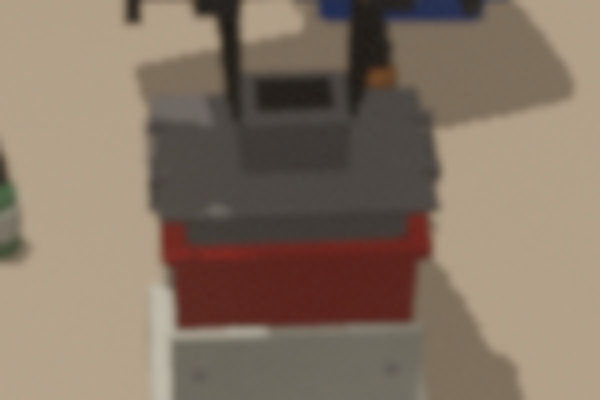

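Request:
send_rows(rows="0 0 0.0025 0 0 0;0 0 0.005 0 0 0;0 0 0.0075 0 0 0;0 0 0.01 0 0 0;0 0 0.0125 0 0 0")

```text
clock: 9.8
eef_pos: [0.5548, -0.0192, 0.193]
tool_rot: [3.141, 0.001, 2.717]
contact_force: [1.5, -2.1, 5.9]
opening: 0.567
```

Request:
send_rows(rows="0 0 0.0025 0 0 0;0 0 0.005 0 0 0;0 0 0.0075 0 0 0;0 0 0.01 0 0 0;0 0 0.0125 0 0 0")

```text
clock: 10.22
eef_pos: [0.5552, -0.0194, 0.1883]
tool_rot: [3.141, 0.003, 2.717]
contact_force: [2.4, -4.2, 10.0]
opening: 0.568
```

```bash
python3 look.py s7
```

```text
[ 2.42864609 -4.1636485  10.02990801] [-0.56615072 -0.25703736  0.02704146] [ 0.5551847  -0.01938394  0.18832305] [3.14123582e+00 2.50473137e-03 2.71685047e+00]
red z [0.12990294 0.13388398 0.13542099 0.13663298]
```

View pics/s7.png

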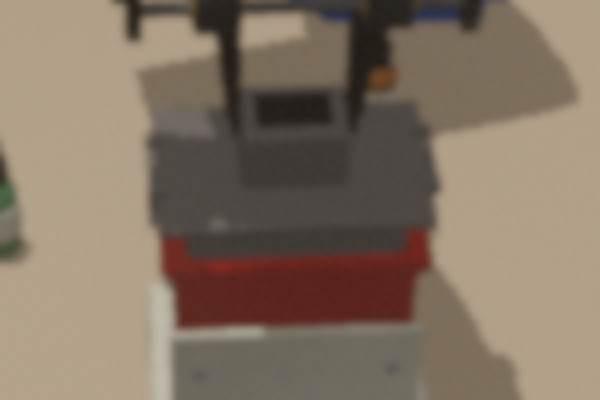

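The tub slid 9 mm while the plate stayed about 18 mm above the rim. A side force has grown, so I'll yield in its direction.

Request:
send_rows(rows="-0.0015 -0.001 0 0 0 0;-0.0025 -0.002 0 0 0 0;-0.0025 -0.002 0 0 0 0")

```text
clock: 10.52
eef_pos: [0.5546, -0.0201, 0.1873]
tool_rot: [-3.142, -0.001, 2.717]
contact_force: [0.2, -0.2, -1.6]
opening: 0.563
```

Request:
send_rows(rows="0 0 0.0025 0 0 0;0 0 0.005 0 0 0;0 0 0.0075 0 0 0;0 0 0.01 0 0 0;0 0 0.0125 0 0 0")

```text
clock: 10.93
eef_pos: [0.5552, -0.0199, 0.1826]
tool_rot: [3.141, 0.0, 2.717]
contact_force: [0.6, 1.8, 2.1]
opening: 0.565
```

```bash
python3 look.py s8
```

```text
[0.63302869 1.805922   2.09096683] [ 0.7040943  -0.30684306 -0.03101723] [ 0.55521471 -0.0198542   0.18264121] [3.14079688e+00 4.08231806e-04 2.71666034e+00]
red z [0.12950501 0.13381976 0.13538621 0.13661855]
```

Request:
send_rows(rows="0 0.0005 0.0025 0 0 0;0 0.001 0.005 0 0 0;0 0.001 0.0075 0 0 0;0 0.001 0.01 0 0 0")

```text
clock: 11.32
eef_pos: [0.5559, -0.0199, 0.1798]
tool_rot: [3.141, 0.003, 2.717]
contact_force: [-0.2, 1.2, 15.2]
opening: 0.565
```

```bash
python3 look.py s9
```

```text
[-0.23109709  1.2003353  15.20638996] [ 0.50677377 -0.0722236  -0.00205817] [ 0.5559457  -0.01994885  0.17983127] [3.14084214e+00 2.73940854e-03 2.71679821e+00]
red z [0.12869575 0.13382271 0.13540732 0.13645912]
```

Request:
send_rows(rows="0 0 0.0015 0 0 0;0 0 0.003 0 0 0;0 0 0.003 0 0 0")

```text
clock: 11.62
eef_pos: [0.5558, -0.0201, 0.1784]
tool_rot: [3.141, 0.003, 2.717]
contact_force: [1.9, 1.5, 7.4]
opening: 0.562
```

Request:
send_rows(rows="0 0 0.0015 0 0 0;0 0 0.003 0 0 0;0 0 0.003 0 0 0")

```text
clock: 11.87
eef_pos: [0.555, -0.0198, 0.1759]
tool_rot: [-3.142, -0.0, 2.717]
contact_force: [2.1, 1.9, -2.6]
opening: 0.565
```

```bash
python3 look.py s10
```

```text
[ 2.06140754  1.90790881 -2.57644049] [ 0.37763444 -0.44127977 -0.04416435] [ 0.55501997 -0.01979449  0.17588544] [-3.14153440e+00 -3.51791599e-04  2.71678118e+00]
red z [0.12861228 0.13362719 0.13516791 0.13603444]
```

Request:
send_rows(rows="0 0 0.0025 0 0 0;0 0 0.005 0 0 0;0 0 0.0065 0 0 0;0 0 0.0065 0 0 0")

```text
clock: 12.25
eef_pos: [0.5546, -0.0198, 0.1727]
tool_rot: [-3.141, -0.002, 2.717]
contact_force: [1.4, 1.8, -12.3]
opening: 0.565
```

```bash
python3 look.py s11
```

```text
[  1.42210223   1.75583173 -12.32495773] [ 0.20939928 -0.31309408 -0.03573374] [ 0.55458738 -0.019756    0.17271624] [-3.14106216e+00 -1.83927435e-03  2.71683772e+00]
red z [0.12763899 0.1335275  0.1354449  0.13646375]
```

View pics/s11.png

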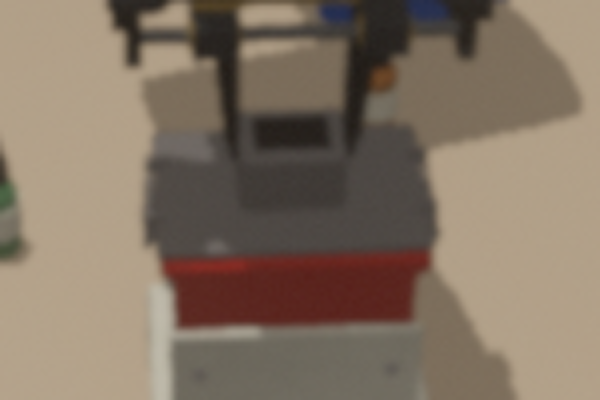

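Both clips have snapped and are pulling down with about 10 N. About 3 mm remains.

Request:
send_rows(rows="0 0 0.0025 0 0 0;0 0 0.005 0 0 0;0 0 0.006 0 0 0;0 0 0.006 0 0 0")

```text
clock: 12.63
eef_pos: [0.5549, -0.0198, 0.171]
tool_rot: [-3.141, -0.001, 2.717]
contact_force: [0.8, 0.5, -10.3]
opening: 0.565
```

Request:
send_rows(rows="0 0 0.0025 0 0 0;0 0 0.0045 0 0 0;0 0 0.0045 0 0 0")

```text
clock: 12.88
eef_pos: [0.5554, -0.0198, 0.1698]
tool_rot: [3.141, 0.001, 2.717]
contact_force: [1.1, 1.9, -5.4]
opening: 0.564
```

Request:
send_rows(rows="0 0 0.002 0 0 0;0 0 0.0035 0 0 0;0 0 0.0035 0 0 0")

```text
clock: 13.13
eef_pos: [0.5554, -0.0198, 0.1695]
tool_rot: [3.141, 0.002, 2.717]
contact_force: [-3.3, 2.2, 8.4]
opening: 0.566
```

Request:
send_rows(rows="0 0 0.001 0 0 0;0 0 0.001 0 0 0")

```text
clock: 13.3
eef_pos: [0.5554, -0.0198, 0.1695]
tool_rot: [3.141, 0.002, 2.717]
contact_force: [-5.0, 3.2, 13.0]
opening: 0.561
```

Request:
send_rows(rows="0 0 0 0 0 0;0 0 0 0 0 0;0 0 0 0 0 0;0 0 0 0 0 0;0 0 0 0 0 0;0 0 0 0 0 0;0 0 0 0 0 0;0 0 0 0 0 0", gripper=1)

```text
clock: 13.97
eef_pos: [0.5552, -0.0198, 0.1676]
tool_rot: [3.142, -0.0, 2.717]
contact_force: [0.2, 0.4, 0.9]
opening: 0.993
```

Request:
send_rows(rows="0 0 -0.01 0 0 0;0 0 -0.04 0 0 0;0 0 -0.1 0 0 0;0 0 -0.18 0 0 0;0 0 -0.26 0 0 0;0 0 -0.32 0 0 0;-0.08 0 -0.34 0 0 0;-0.16 0 -0.34 0 0 0;-0.2 0 -0.34 0 0 0;-0.2 0 -0.34 0 0 0")

```text
clock: 14.8
eef_pos: [0.63, -0.054, 0.3032]
tool_rot: [3.142, 0.0, 2.716]
contact_force: [0.9, 0.6, 0.2]
opening: 0.997
```

```bash
python3 look.py s12
python3 - <<'E'
from meas import *
for n in ["wrist","top"]:
    p=bot.capture(n)
    if n=="wrist": save(p,"w12")
    P=band(p,.128,.150,(.5555,-.02),.1,~red(p)); print(n,"plate",rect(P))
    A=np.c_[P[:,:2]-[.5555,-.0197],np.ones(len(P))]; k=np.linalg.lstsq(A,P[:,2],rcond=None)[0]
    print("plane slope along y/x tub, z0",k[:2]@[.41,.912],k[:2]@[.912,-.41],k[2])
    P=band(p,.10,.16,(.5555,-.02),.1,red(p)); 
    if len(P): print("red",rect(P),np.percentile(P[:,2],[50,95]))
E
```

```text
[0.85769986 0.58742649 0.22923404] [ 0.02933123  0.01515776 -0.00658804] [ 0.62998017 -0.0540426   0.30315649] [3.14158317e+00 3.01691754e-04 2.71584841e+00]
red z [0.11463703 0.13087949 0.13440075 0.13600047]
wrist plate (array([ 0.5546, -0.0198]), 148, 95, 65.9)
plane slope along y/x tub, z0 0.000964615702253704 -0.00029636095685623456 0.14034178571050937
red (array([ 0.6034, -0.0268]), 98, 2, 65.5) [0.13444314 0.13854432]
top plate (array([0., 0.]), 0, 0, 0.0)
plane slope along y/x tub, z0 0.0 0.0 0.0
```

View pics/w12.png

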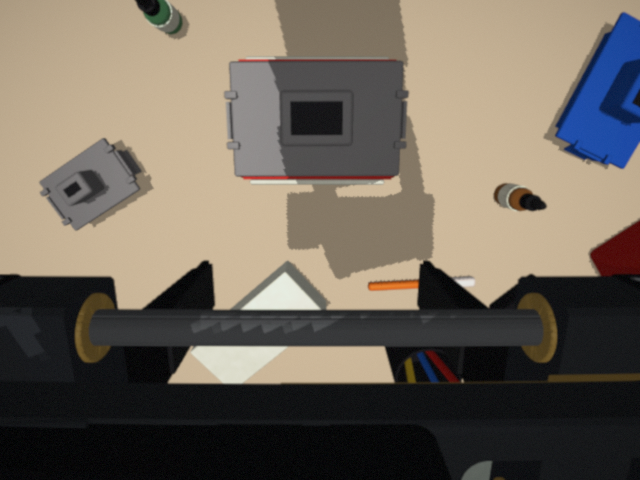

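View pics/s12.png

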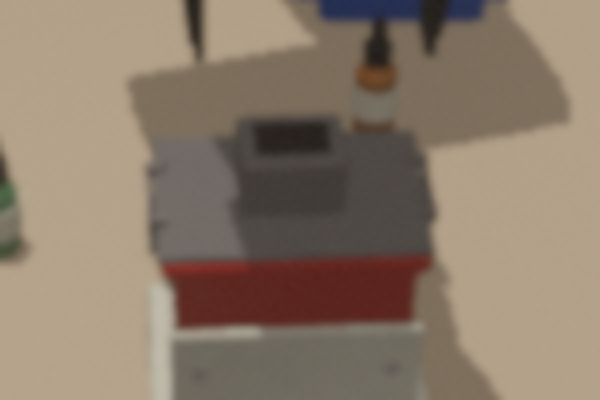

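The cover is flat and centred: level slope about 0.001, plate top 0.1403, so the underside is about 0.134, level with the rim. The bystanders look untouched.

```bash
python3 -c "
from rig import bot
print(bot.sign_off(), bot.read_state()['clock'])"
```

```text
the job is handed in; nothing more can be done
the job is handed in; nothing more can be done
```

I pressed the large grey cover onto the red tub until both clips snapped under the rim, let go, and handed the job in at about 15 s. `sign_off` gives no verdict, so the result below rests on my own checks.

**What I did:** I gripped the cover's block along its long side and checked the tub's position with the wrist camera before lowering. Partway in, the plug caught on the mouth and side force built up to about 5 N, so I eased sideways about 1 mm. The tub slid down about 9 mm and stopped. The clips gave at about 17 N net push, then drew the cover down. I finished with about 15 N net.

**Last checks:**
- **Seating:** the plate is level, with a slope of about 0.001. Its underside is at 0.134 m, level with the rim at 0.134–0.135 m.
- **Centring:** the cover is about 1 mm from the tub centre I measured before placing it.
- **Release:** the gripper is open and clear of everything, and the wrist force is near zero.
- **Bystanders:** those in the last wrist picture (small cover, two droppers, marker, carton) look untouched. I judged this by eye and did not measure their positions. The wipes jar was not in that view.

**Failed or disagreed:** the top camera's final plate measurement found no points, probably because the arm was in the way. The cameras also differed by about 2 mm on the tub's position, and I went with the wrist camera.

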